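# Snap a rejection-type cartridge fuse into its spring clips

### The arm

A 7-joint arm with a two-finger parallel gripper is mounted at the origin on a cart in front of the work surface, level with it; the furniture and walls round the work are solid. World frame = base frame: x ahead of the robot, y to its left, z up, the work surface at z = 0. Lengths are in m, angles in degrees, forces in N, time in s.
With the tool pointing down it reaches from about 0.425 to 0.875 m from the base axis. Payload 4.7 kg.
Tool frame: the origin (TCP) lies between the finger pads; the fingertips stand 11 mm ahead of it and the grasp point (between the pads) lies 8 mm behind it (env.tcp_to_tips is the distance from the TCP to the fingertips, in m); z points along the fingers, y is the line along which they close (so a half turn about z gives the same grasp; the last joint's range is limited). The gripper opens to 87 mm and grips with 3 to 60 N. Pads are 19 mm wide; open, the fingers measure 117 mm over their backs; the gripper's body (75 mm by 190 mm) begins 51 mm behind the grasp point.
Start: joints at [-64.739, 18.392, -4.016, 83.108, 1.295, 78.541, -3.26], TCP at [0.269, 0.592, 0.234] pointing down, gripper open.
Joint ranges: [-163.93, 163.93], [-17.29, 119.83], [-79.2, 71.16], [3.27, 140.29], [-89.18, 269.18], [5.43, 117.66], [-154.24, 154.24]. Speed limits (degrees/s): [147.25, 147.25, 180, 180, 180, 180, 180].

### API

Orientations are given as [roll, pitch, yaw] about the fixed x, y, z axes, in that order (R = Rz(yaw) Ry(pitch) Rx(roll)).
In Python, from cell import env, viewer gives the robot as it stands.
- The arm moves only by the tool step_arm, never from a script. Its arguments are lists of equal length, an entry for each row: "delta_pos": the shift along the tool's x, y, z in units of 0.2 m (1.0 is 0.2 m), a list of three; "rot": the turn, a rotation vector about the tool's x, y, z in units of 1.5 rad (1.0 is 1.5 rad), a list of three; "gripper": the gripper command: -1 is shut, 1 is fully open, values between are in proportion. A call has 1 to 20 rows; each row is the pose to reach, as a shift and turn from the pose commanded when the call began, along the tool's axes at that moment; what a row does not reach only later rows make up. A row lasts 1/8 s, in which the tool goes at most 62.5 mm and 10.7 degrees, less where a joint would pass 70% of its speed; a pose out of reach is approached as far as the arm can. A call with a number of a shift or a turn outside -1 to 1 is refused whole. A call with a gripper value outside its range is refused whole. The fingers move at their own pace and stop on an object; "squeeze" is the grip in N (left out, the last holds). Time passes only in rows, so rows that repeat a pose let the fingers close. It gives the time, the measured TCP pose, the force, the opening and the grip force at its end, in the units of the state.
- env.get_obs(): the state, without advancing time (a new reading comes with each control period).
- viewer.read_camera(name): name is "scene" or "top"; returns a dict with "img" (420x560x3 uint8, red, green, blue), "fx", "fy", "cx", "cy" (pixels), "dist" ([k1, k2, p1, p2, k3] as OpenCV has them; the pictures are not rectified), "pose" (4x4, takes a point from camera to world coordinates). Camera axes: x right, y down, z forward; pixel columns grow to the right and rows downward; lengths in m; the calibration is good to about 2 mm. A picture is of the moment at which its call begins. There is no depth.
- env.sign_off(): hands the job in; it is judged then, once.
The state is a dict: "time_s": time; "qpos": joint angles; "joint_velocities": joint speeds; "effort": joint torques, N m; "tool_pos": TCP position; "tool_rot": TCP orientation; "force": force on the tool from outside, world axes, zero at the start; "wrist_torque": the same for the moment, N m; "grip_width": finger opening in m; "grasp_force": force on a finger pad.
Only numpy, scipy, OpenCV 4.12 (cv2) and the standard library are available. Lean on these libraries where they do the work, as an engineer would, in place of code of your own. Each camera call takes 0.05 s, during which the arm holds its last target. There are 200 camera calls.

### The job

Take the spare fuse that has a groove round one end out of the rack and snap it sideways into the two spring clips of the fuse block, grooved end in the clip that has the rejection pin, fully home in both clips. Do not force it: if the end with the pin stays high, the groove is not over the pin, so keep only a light pressure on it and slide the fuse lengthways until that end drops, or the pin bends. Leave the plain fuse in the rack and the tape roll, screwdriver and side cutters on the bench where they are.

Things in the scene. Friction and masses are not known exactly. Their poses are not given: they have to be found in the camera images.
- fuse: the fuse to fit: white ceramic cartridge 127 mm long, about 75 g, steel end caps 20.6 mm across and 23.5 mm long, tube between them 19.6 mm across; lies level in one place of the rack. Origin at its centre, on its axis; x runs along the axis to the grooved end, whose cap has an annular groove 5 mm wide, cut to a neck 9.4 mm across. Grip it across the middle of the tube.
- groove (a point): point on the fuse's axis at the middle of the groove's width, 49.5 mm from the fuse's centre towards +x; the cap runs on 14 mm beyond it
- plain_end (a point): point on the fuse's axis in the other end cap, 51 mm from the fuse's centre towards -x
- fuse_block: black fuse block on an aluminium plate 170 x 80 x 4 mm fixed to the bare worktop. Origin under the plate's middle; x along the block towards the pin clip, z up. Two pedestals 26.5 mm high carry the clips; the web between them is 10 mm high, so fingers may straddle it. Pressing the fuse on the block with over 35 N bends the pin; the clips' own squeeze is some 12 N of that.
- seat (a point): point on the block where the centre line of a fully seated fuse runs, 40 mm above the plate's underside and midway along the block; x along the fuse line towards the pin clip, z up. Seated, the groove and plain_end points both lie at z = 0 of this frame.
- rack: grey plastic rack, plate 130 x 100 x 4 mm, fixed on the mat, two parallel places at y = +27 and -27 mm, each of two saddles 10 mm thick at x = +34 and -34 mm. Origin under the plate's middle; a fuse lies along x, its axis 27.8 mm above the plate's underside, with room for fingers between the saddles. Which fuse lies in which place varies.
- plain_fuse: a second fuse of the same size and materials without a groove, in the rack's other place; origin at its centre, x along its axis
- film_tape: roll of tape 74 mm across and 15 mm high lying behind the block; origin under its centre
- screwdriver: screwdriver 176 mm long lying near the front edge; origin under its middle, y along it
- side_cutters: side cutters 109 mm long lying to the right in front of the rack; origin under the middle, y along them
- fixed_clip (a point): where a seated fuse's centre line crosses the middle of the clip without a pin, 51 mm from seat. Each clip has two sprung leaves 13 mm wide: lips 25 mm apart 16.5 mm above this line, narrowing to a throat of 14.4 mm 7.5 mm above it. Both throats together take about 10 to 17 N straight down; past them the clips themselves pull the fuse down.
- slot (a point): on the seated centre line, 49.5 mm from seat, over the middle of the slot of the pin clip, which is screwed down anywhere within 6.5 mm of here along x: its place is not in the readings. Its pin, a rounded rib 3 mm thick, stands 5 mm up from the clip's floor into the groove (1 mm play each way). Off the groove it holds that end 3 to 5 mm high. Feel for it with 3 to 8 N; seat with the same.

How it is judged (in metres and radians):
On the way:
1. the grooved fuse has been lifted out of the rack (height (world z) of fuse above 0.07 m), for 0.1 s.
At the end, for the whole second after the job is handed in: The grooved fuse lies fully home in both clips, grooved end in the pin clip with the groove over the pin: groove and plain_end no more than 1.5 mm above and 2 mm below the seated height and within 3 mm of the fuse line sideways; the fuse is released and at rest (z of groove in the frame of seat between -0.002 and 0.0015 m and z of plain_end in the frame of seat between -0.002 and 0.0015 m and x of groove in the frame of seat between 0.0411 and 0.058 m and linear speed of fuse below 0.01 m/s and y of groove in the frame of seat between -0.003 and 0.003 m and y of plain_end in the frame of seat between -0.003 and 0.003 m); the robot touches nothing.
It fails at once if the fuse was pressed against the block with more than 35 N (contact force between fuse and fuse_block above 35 N).
It fails at once if the plain fuse was moved (distance of plain_fuse from where it was at the start of the episode above 0.03 m).
It fails at once if tape, screwdriver or cutters were pushed aside (distance of any of film_tape, screwdriver, side_cutters from where it was at the start of the episode above 0.03 m).
It also fails if it takes over 58 s, if anything falls off the work surface, if the arm or the gripper's body presses on something with over 40 N, if the wrist force passes 120 N, or if a joint passes its speed limit or range.

## Working session

There is one attempt and no reset: what is moved stays moved. The work goes in short steps, Python scripts to look and compute and a tool call to move; the robot and the scene stay as the last step left them, time stands still between calls to the robot, and variables do not carry over. Pictures are saved under pics/ and viewed, at most 10 in all, crops included, and the job is handed in when it is done.

Besides the shell and the picture viewer there is one more tool, called by a JSON object that holds its "api" and its "payload". step_arm: Moves the arm, as the interface text tells. Shifts and turns lie within -1 to 1; 1 stands for 0.2 m of shift or 1.5 rad of turn. Its arguments: {"type":"object","properties":{"delta_pos":{"type":"array"},"rot":{"type":"array"},"gripper":{"type":"array"},"squeeze":{"type":"number"}},"required":["delta_pos","rot","gripper"]}

```bash
mkdir -p pics; ls; python3 - <<'E'
from cell import env, viewer
import cv2,numpy as np
for n in("scene","top"):
    c=viewer.read_camera(n); cv2.imwrite(f"pics/{n}0.png",c["img"][:,:,::-1])
    print(n,c["fx"],c["cx"],c["cy"],c["dist"]);print(np.round(c["pose"],4))
o=env.get_obs();print({k:np.round(v,4) for k,v in o.items()})
E
```

```text
pics
scene 482.22695082974275 271.62399416683553 211.18998471346188 [-0.06415701  0.          0.          0.          0.        ]
[[ 0.8413 -0.4037  0.3595  0.1535]
 [-0.5403 -0.609   0.5807 -0.6811]
 [-0.0155 -0.6828 -0.7305  0.6937]
 [ 0.      0.      0.      1.    ]]
top 394.87809787724814 281.8125988235141 209.53870895034214 [-0.00174791  0.          0.          0.          0.        ]
[[-0.0244 -0.986   0.1652  0.2914]
 [-0.9997  0.0238 -0.0056 -0.2078]
 [ 0.0016 -0.1653 -0.9862  0.897 ]
 [ 0.      0.      0.      1.    ]]
{'time_s': np.float64(0.1), 'qpos': array([-64.7385,  18.435 ,  -4.0139,  83.1697,   1.2959,  78.5432,
        -3.2603]), 'joint_velocities': array([-0.0164, -0.2185,  0.019 , -0.1085,  0.0613,  0.0194, -0.0345]), 'effort': array([-4.00000e-04, -4.92571e+01, -4.06000e-01, -3.13401e+01,
       -6.40000e-02,  3.95000e-02,  1.00000e-04]), 'tool_pos': array([0.2689, 0.5912, 0.2326]), 'tool_rot': array([-1.798974e+02,  7.100000e-03,  1.555465e+02]), 'force': array([-0.1065, -0.1068,  0.1269]), 'wrist_torque': array([ 0.0643,  0.037 , -0.0335]), 'grasp_force': np.float64(0.0), 'grip_width': np.float64(0.0874)}
```

View pics/scene0.png

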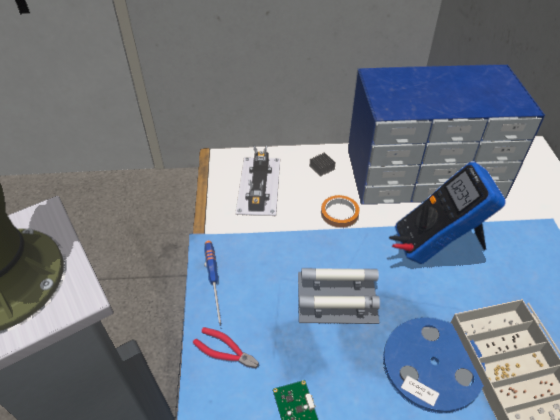

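View pics/top0.png

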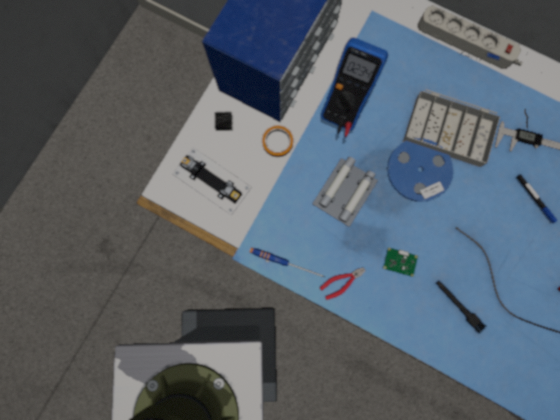

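The scene picture shows the rack near (340,295), grooved fuse in front row (y≈302, groove to the right near 372), block at (259,185). The top picture has the block at (210,178), fuses at (337,183) and (357,197). Closer crops next.

```bash
python3 - <<'E'
import cv2,numpy as np
s=cv2.imread("pics/scene0.png");t=cv2.imread("pics/top0.png")
f=lambda im,x,y,w,h:cv2.resize(im[y:y+h,x:x+w],(400,300),interpolation=cv2.INTER_CUBIC)
cv2.imwrite("pics/comp.png",np.vstack([np.hstack([f(s,210,140,100,75),f(s,290,255,100,75)]),np.hstack([f(t,160,140,100,75),f(t,300,150,100,75)])]))
E
```

```text
(no output)
```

View pics/comp.png

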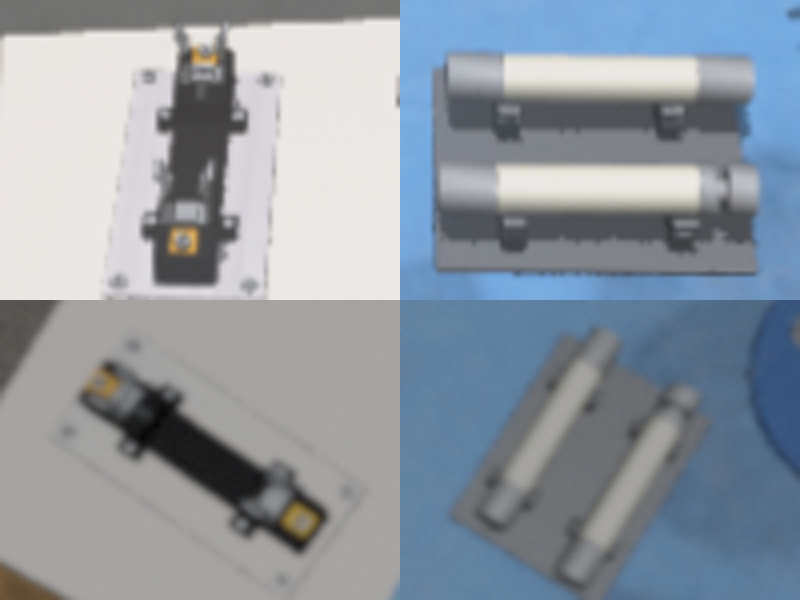

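The crops show the groove on the right end in scene view (upper-right in top); the two clips differ, so I zoom further to find the pin.

```bash
python3 - <<'E'
import cv2,numpy as np
from cell import viewer
a={n:np.mean([viewer.read_camera(n)["img"][:,:,::-1] for _ in range(4)],0) for n in("scene","top")}
s,t=a["scene"],a["top"]
def f(im,x,y,w,h):
    o=cv2.resize(im[y:y+h,x:x+w],(400,300),interpolation=cv2.INTER_LANCZOS4);return np.clip((o/255)**0.6*255,0,255).astype(np.uint8)
cv2.imwrite("pics/comp2.png",np.vstack([np.hstack([f(s,242,143,36,27),f(s,238,177,36,27)]),np.hstack([f(t,174,150,36,27),f(t,212,179,36,27)])]))
E
```

```text
(no output)
```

View pics/comp2.png

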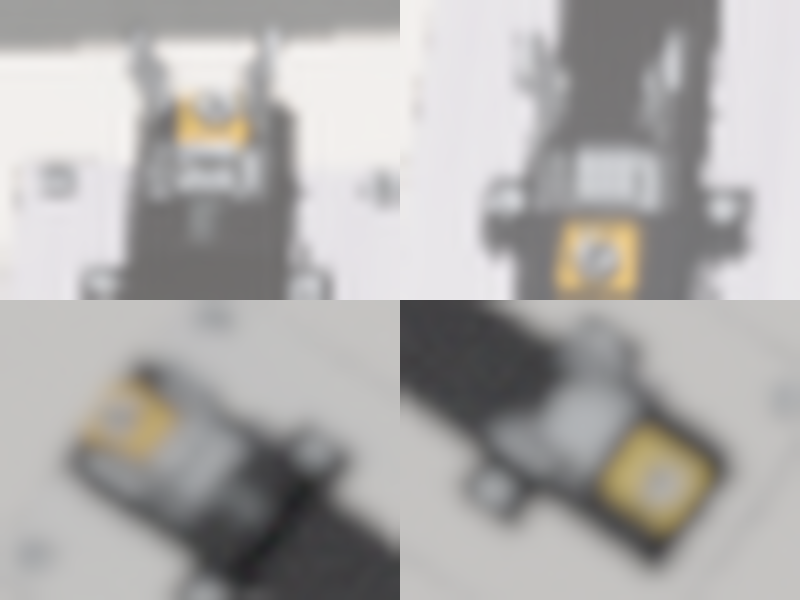

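The far clip (upper-left in top view, ~(190,172)) has the pin/slot features (dark rib at mid-floor, slot mark inboard); the near clip's floor is plain. So block +x points to the far end. Now positions.

```bash
cat >h.py <<'E'
import numpy as np,cv2
from cell import env,viewer
def cam(n):
    c=viewer.read_camera(n);c["K"]=np.array([[c["fx"],0,c["cx"]],[0,c["fy"],c["cy"]],[0,0,1.]]);c["pose"]=np.array(c["pose"]);return c
def ray(c,p):
    u=cv2.undistortPoints(np.array(p,float).reshape(-1,1,2),c["K"],np.array(c["dist"]))[:,0]
    return c["pose"][:3,3],np.c_[u,np.ones(len(u))]@c["pose"][:3,:3].T
def plane(c,p,z):
    o,d=ray(c,p);return o+d*((z-o[2])/d[:,2])[:,None]
def tri(c1,p1,c2,p2):
    o1,d1=ray(c1,p1);o2,d2=ray(c2,p2);r=[]
    for a,b in zip(d1,d2):
        s=np.linalg.lstsq(np.c_[a,-b],o2-o1,rcond=None)[0];x,y=o1+a*s[0],o2+b*s[1];r.append(np.r_[(x+y)/2,np.linalg.norm(x-y)])
    return np.array(r)
def cream(c,box):
    x,y,w,h=box;im=c["img"].astype(int);m=((im[:,:,0]-im[:,:,2]>5)&(im.sum(2)>330)).astype(np.uint8);k=np.zeros_like(m);k[y:y+h,x:x+w]=1;m*=k
    cs=sorted(cv2.findContours(m,0,1)[0],key=cv2.contourArea)[::-1][:2]
    return [cv2.minAreaRect(q) for q in cs if cv2.contourArea(q)>30]
def ends(r):
    b=cv2.boxPoints(r);l=[np.linalg.norm(b[1]-b[0]),np.linalg.norm(b[2]-b[1])]
    return ((b[0]+b[3])/2,(b[1]+b[2])/2) if l[0]>l[1] else ((b[0]+b[1])/2,(b[2]+b[3])/2)
E
python3 - <<'E'
from h import *
np.set_printoptions(precision=4,suppress=True)
s,t=cam("scene"),cam("top")
S=[(247.5,159),(277,160),(239.5,210.5),(272.5,211.5)];T=[(193,151.25),(177,172.75),(246.75,187.5),(230.5,210)]
a,b=plane(s,S,.005),plane(t,T,.005)
print(a,a.mean(0));print(b,b.mean(0))
S2=cream(s,(290,255,100,75));T2=cream(t,(300,150,100,75));print(S2,T2)
for c,R in((s,S2),(t,T2)):
    for r in R:
        e=plane(c,ends(r),.0285);print(e,e.mean(0),np.linalg.norm(e[0]-e[1]),np.degrees(np.arctan2(*(e[1]-e[0])[[1,0]])))
# slot floors etc (by eye): scene/top clip floor centres at z=.0295
print(plane(s,[(242+207/11.1,143+168/11.1),(238+610/11.1,177+178/11.1)],.0297))
print(plane(t,[(174+195/11.1,150+160/11.1),(212+190/11.1,179+125/11.1)],.0297))
E
```

```text
[[ 0.5327  0.0265  0.005 ]
 [ 0.5843 -0.0121  0.005 ]
 [ 0.4409 -0.0973  0.005 ]
 [ 0.4933 -0.1353  0.005 ]] [ 0.5128 -0.0545  0.005 ]
[[ 0.5846 -0.0078  0.005 ]
 [ 0.5335  0.0287  0.005 ]
 [ 0.4945 -0.1331  0.005 ]
 [ 0.4426 -0.0954  0.005 ]] [ 0.5138 -0.0519  0.005 ]
[((339.0, 301.5), (11.0, 50.0), 90.0), ((339.94830322265625, 274.1546325683594), (48.195220947265625, 9.74524211883545), 1.7899105548858643)] [((337.5702819824219, 181.04568481445312), (6.456017017364502, 31.56740379333496), 33.023868560791016), ((357.2101135253906, 195.1561737060547), (6.873659133911133, 31.90325927734375), 31.429563522338867)]
[[ 0.4302 -0.3573  0.0285]
 [ 0.4972 -0.4016  0.0285]] [ 0.4637 -0.3794  0.0285] 0.08038877970239915 -33.501682811748026
[[ 0.4654 -0.3142  0.0285]
 [ 0.5311 -0.3614  0.0285]] [ 0.4982 -0.3378  0.0285] 0.08083387644902736 -35.70831418807858
[[ 0.4691 -0.3194  0.0285]
 [ 0.5295 -0.3612  0.0285]] [ 0.4993 -0.3403  0.0285] 0.07340849400917533 -34.68948440292945
[[ 0.4351 -0.3624  0.0285]
 [ 0.4965 -0.4033  0.0285]] [ 0.4658 -0.3829  0.0285] 0.07372211772793302 -33.63862235116477
[[ 0.5435 -0.0119  0.0297]
 [ 0.5411 -0.1355  0.0297]]
[[ 0.5455 -0.0105  0.0297]
 [ 0.4835 -0.0955  0.0297]]
```

```bash
cat >>h.py <<'E'
from scipy.spatial.transform import Rotation as Ro
def go(p,yaw):
    o=env.get_obs();R=Ro.from_euler("xyz",o["tool_rot"],degrees=True);G=Ro.from_euler("xyz",[180,0,yaw],degrees=True)
    print("pos",np.round(R.inv().apply(np.array(p)-o["tool_pos"])/.2,4),"rot",np.round((R.inv()*G).as_rotvec()/1.5,4),"at",np.round(o["tool_pos"],4),np.round(o["tool_rot"],2),"t",o["time_s"])
E
```

{"api": "step_arm", "payload": {"delta_pos": [[-1, -0.8, 0], [-1, -0.8, 0], [-1, -0.8, 0], [-1, -0.8, 0], [-1, -0.8, 0], [-1, -0.8, 0], [-1, -0.8, 0], [-1, -0.8, 0], [-1, -0.8, 0]], "rot": [[0, 0, 0.9], [0, 0, 0.9], [0, 0, 0.9], [0, 0, 0.9], [0, 0, 0.9], [0, 0, 0.9], [0, 0, 0.9], [0, 0, 0.9], [0, 0, 0.9]], "gripper": [1, 1, 1, 1, 1, 1, 1, 1, 1]}}

```text
time_s: 1.72
tool_pos: [0.3849, 0.3633, 0.2336]
tool_rot: [180.0, -0.0, 78.4]
force: [-0.7, 0.3, 1.1]
grip_width: 0.087
grasp_force: 0.0
```

```bash
python3 -c "
from h import *
go([.52,.1,.234],-34.4);go([.465,-.381,.234],-34.4)"
```

```text
pos [-1.1531  0.9275 -0.0018] rot [-0.0000e+00 -2.0000e-04  1.3119e+00] at [0.3849 0.3633 0.2336] [ 1.7999e+02 -1.0000e-02  7.8350e+01] t 1.725
pos [-3.5641e+00  1.1438e+00 -2.1000e-03] rot [-0.0000e+00 -2.0000e-04  1.3119e+00] at [0.3849 0.3633 0.2336] [ 1.7999e+02 -1.0000e-02  7.8350e+01] t 1.725
```

{"api": "step_arm", "payload": {"delta_pos": [[-1, 0.9, 0], [-1, 0.9, 0], [-1, 0.9, 0], [-1, 0.9, 0], [-1, 0.9, 0], [-1, 0.9, 0], [-1, 0.9, 0], [-1, 0.9, 0], [-1, 0.9, 0]], "rot": [[0, 0, 0.9], [0, 0, 0.9], [0, 0, 0.9], [0, 0, 0.9], [0, 0, 0.9], [0, 0, 0.9], [0, 0, 0.9], [0, 0, 0.9], [0, 0, 0.9]], "gripper": [1, 1, 1, 1, 1, 1, 1, 1, 1]}}

```text
time_s: 2.85
tool_pos: [0.5202, 0.1308, 0.2336]
tool_rot: [-180.0, -0.0, 1.1]
force: [0.4, -0.0, -0.3]
grip_width: 0.0872
grasp_force: 0.0
```

```bash
python3 -c "
from h import *
go([.465,-.381,.2],-34.4)"
```

```text
pos [-0.3231  2.5536  0.1678] rot [-0.     -0.      0.4126] at [0.5202 0.1308 0.2336] [-180.     -0.      1.06] t 2.85
```

{"api": "step_arm", "payload": {"delta_pos": [[-0.13, 1, 0], [-0.13, 1, 0], [-0.13, 1, 0], [-0.13, 1, 0]], "rot": [[0, 0, 0], [0, 0, 0], [0, 0, 0], [0, 0, 0]], "gripper": [-0.08, -0.08, -0.08, -0.08]}}

```text
time_s: 3.35
tool_pos: [0.4963, -0.0747, 0.2341]
tool_rot: [180.0, -0.1, 0.6]
force: [0.3, -0.1, -0.1]
grip_width: 0.0549
grasp_force: 0.0
```

{"api": "step_arm", "payload": {"delta_pos": [[-0.13, 1, 0], [-0.13, 1, 0], [-0.13, 1, 0], [-0.13, 1, 0], [-0.13, 1, 0]], "rot": [[0, 0, 0.41], [0, 0, 0.41], [0, 0, 0.41], [0, 0, 0.41], [0, 0, 0.41]], "gripper": [-0.08, -0.08, -0.08, -0.08, -0.08]}}

```text
time_s: 3.98
tool_pos: [0.4743, -0.2698, 0.2333]
tool_rot: [-180.0, 0.0, -34.3]
force: [0.9, 0.2, 0.0]
grip_width: 0.04
grasp_force: 0.0
```

```bash
python3 -c "
from h import *
go([.465,-.381,.11],-34.4)"
```

```text
pos [0.275  0.4855 0.6165] rot [-0.      0.0003  0.001 ] at [ 0.4743 -0.2698  0.2333] [-1.800e+02  3.000e-02 -3.431e+01] t 3.975
```

{"api": "step_arm", "payload": {"delta_pos": [[0.275, 0.485, 0.6], [0.275, 0.485, 0.6], [0.275, 0.485, 0.6], [0.275, 0.485, 0.6], [0.275, 0.485, 0.6]], "rot": [[0, 0, 0], [0, 0, 0], [0, 0, 0], [0, 0, 0], [0, 0, 0]], "gripper": [-0.08, -0.08, -0.08, -0.08, -0.08]}}

```text
time_s: 4.6
tool_pos: [0.4667, -0.3787, 0.1141]
tool_rot: [-179.9, -0.0, -34.1]
force: [-0.0, 0.5, -0.3]
grip_width: 0.0401
grasp_force: 0.0
```

```bash
python3 - <<'E'
from h import *
s,t=cam("scene"),cam("top")
f=lambda im,x,y,w,h:cv2.resize(im[y:y+h,x:x+w,::-1],(400,300),interpolation=cv2.INTER_CUBIC)
cv2.imwrite("pics/c3.png",np.hstack([f(s["img"],270,220,140,105),f(t["img"],290,140,100,75)]))
go([.465,-.381,.023],-34.4)
E
```

```text
pos [-0.0042  0.0139  0.4596] rot [-0.0014 -0.0013  0.0029] at [ 0.467  -0.3792  0.1149] [-1.7988e+02 -1.2000e-01 -3.4150e+01] t 4.7
```

View pics/c3.png

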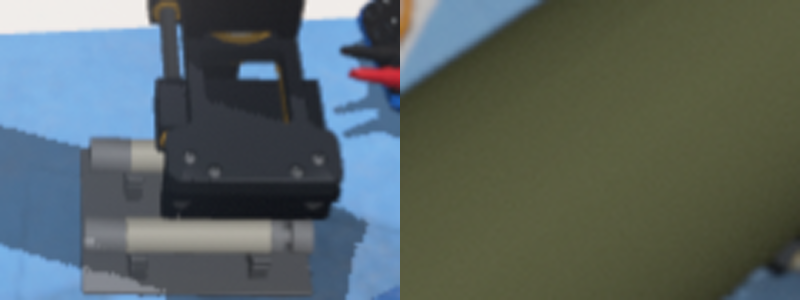

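The scene crop shows the fingers above the grooved fuse (tube from (127,235) to (270,235)), roughly over its middle; the top camera is hidden by the arm. Descend and grip.

{"api": "step_arm", "payload": {"delta_pos": [[-0.004, 0.014, 0.2], [-0.004, 0.014, 0.3], [-0.004, 0.014, 0.4], [-0.004, 0.014, 0.46], [-0.004, 0.014, 0.46], [-0.004, 0.014, 0.46], [-0.004, 0.014, 0.46], [-0.004, 0.014, 0.46], [-0.004, 0.014, 0.46], [-0.004, 0.014, 0.46]], "rot": [[0, 0, 0.003], [0, 0, 0.003], [0, 0, 0.003], [0, 0, 0.003], [0, 0, 0.003], [0, 0, 0.003], [0, 0, 0.003], [0, 0, 0.003], [0, 0, 0.003], [0, 0, 0.003]], "gripper": [-0.08, -0.08, -0.08, -0.08, -0.08, -1, -1, -1, -1, -1], "squeeze": 25}}

```text
time_s: 5.95
tool_pos: [0.4627, -0.3831, 0.0217]
tool_rot: [-180.0, -0.0, -34.6]
force: [0.5, -0.5, 1.5]
grip_width: 0.0182
grasp_force: 24.9
```

{"api": "step_arm", "payload": {"delta_pos": [[0, 0, -0.1], [0, 0, -0.25], [0, 0, -0.5], [0, 0, -0.8], [0, 0, -0.8], [0, 0, -0.8]], "rot": [[0, 0, 0], [0, 0, 0], [0, 0, 0], [0, 0, 0], [0, 0, 0], [0, 0, 0]], "gripper": [-1, -1, -1, -1, -1, -1]}}

```text
time_s: 6.7
tool_pos: [0.4623, -0.3828, 0.1819]
tool_rot: [-180.0, -0.0, -34.7]
force: [-0.5, -0.1, -1.6]
grip_width: 0.0183
grasp_force: 25.0
```

```bash
python3 - <<'E'
from h import *
go([.513,-.053,.15],53.8)
s=cam("scene")
cv2.imwrite("pics/c4.png",cv2.resize(s["img"][150:330,240:480,::-1],(800,600),interpolation=cv2.INTER_CUBIC))
E
```

```text
pos [-0.7291 -1.5003  0.1607] rot [-3.0000e-04 -6.0000e-04 -1.0292e+00] at [ 0.4623 -0.3828  0.1819] [-1.7995e+02 -1.0000e-02 -3.4650e+01] t 6.7
```

View pics/c4.png

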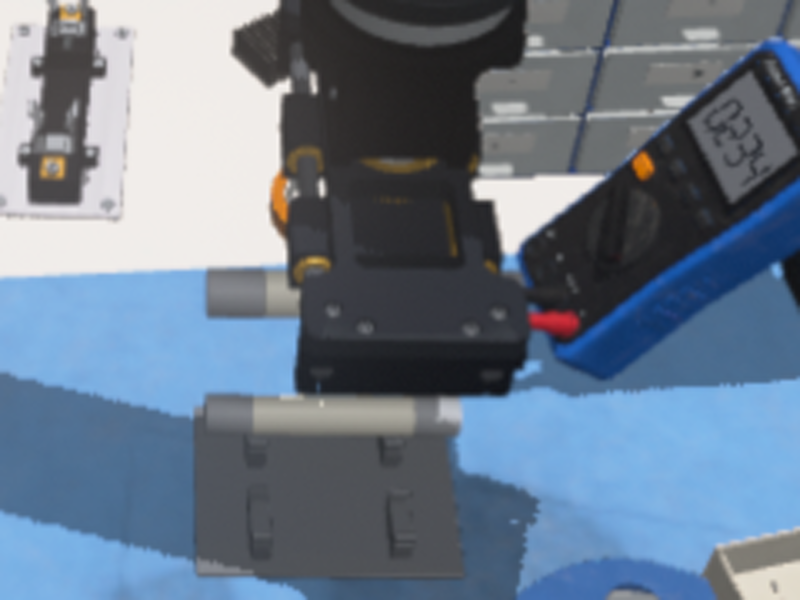

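The fuse is lifted (left cap 206–266 at row 293); plain fuse stays in the rack; right end hidden by the finger. I compute the fuse's offset along the tool while going to the block.

{"api": "step_arm", "payload": {"delta_pos": [[-0.36, -0.75, 0], [-0.36, -0.75, 0], [-0.36, -0.75, 0], [-0.36, -0.75, 0], [-0.36, -0.75, 0]], "rot": [[0, 0, -0.5], [0, 0, -0.5], [0, 0, -0.5], [0, 0, -0.5], [0, 0, -0.5]], "gripper": [-1, -1, -1, -1, -1]}}

```text
time_s: 7.38
tool_pos: [0.4877, -0.2179, 0.1802]
tool_rot: [-180.0, 0.2, 8.3]
force: [-0.7, -0.3, -0.8]
grip_width: 0.0186
grasp_force: 25.0
```

```bash
python3 - <<'E'
from h import *
s=cam("scene");o,d=ray(s,[(301.8,237.9),(240+266/3.333,237.9)])
T=np.array([.4623,-.3828,.1819]);y=np.radians(-34.65);u=np.array([np.cos(y),np.sin(y),0]);n=np.array([-u[1],u[0],0])
for e in d:
    p=o+e*((T-o)@n)/(e@n);print((p-T)@u,p[2]-T[2])
go([.513,-.053,.12],53.8)
E
```

```text
-0.06556110861605413 0.008695782923754669
-0.041205102364469476 0.009283202660771372
pos [ 0.243  -0.8024  0.302 ] rot [-0.0009  0.0013 -0.5318] at [ 0.4876 -0.2187  0.1804] [-1.7998e+02  1.3000e-01  8.1000e+00] t 7.425
```

{"api": "step_arm", "payload": {"delta_pos": [[0.243, -0.8, 0], [0.243, -0.8, 0.1], [0.243, -0.8, 0.25], [0.243, -0.8, 0.3], [0.243, -0.8, 0.3], [0.243, -0.8, 0.3], [0.243, -0.8, 0.3]], "rot": [[0, 0, -0.532], [0, 0, -0.532], [0, 0, -0.532], [0, 0, -0.532], [0, 0, -0.532], [0, 0, -0.532], [0, 0, -0.532]], "gripper": [-1, -1, -1, -1, -1, -1, -1]}}

```text
time_s: 8.3
tool_pos: [0.5134, -0.0541, 0.1214]
tool_rot: [-180.0, 0.0, 53.8]
force: [-0.2, 0.0, -1.5]
grip_width: 0.018
grasp_force: 25.0
```

```bash
python3 - <<'E'
from h import *
s,t=cam("scene"),cam("top")
f=lambda im,x,y,w,h:cv2.resize(im[y:y+h,x:x+w,::-1],(400,600),interpolation=cv2.INTER_CUBIC)
cv2.imwrite("pics/c5.png",np.hstack([f(s["img"],215,125,80,120),f(t["img"],160,130,80,120)]))
go([.513,-.053,.07],53.8)
E
```

```text
pos [ 0.0016 -0.0045  0.2582] rot [ 0.0001 -0.0001  0.0014] at [ 0.5135 -0.0538  0.1216] [ 1.7999e+02 -1.0000e-02  5.3920e+01] t 8.4
```

View pics/c5.png

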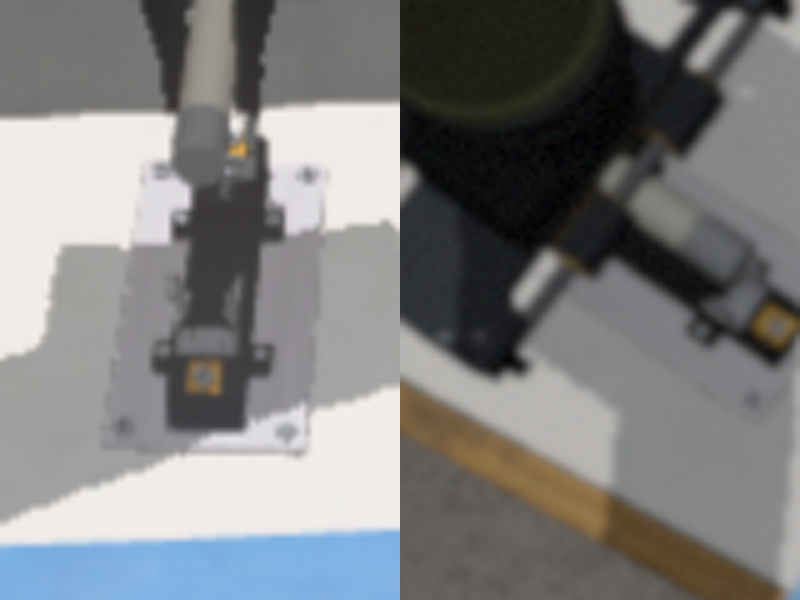

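Scene crop: plain end of fuse at about (200,165), near clip at (205,335); top crop: plain cap at (715,250), near clip at (740,290). Lower to just above the lips.

{"api": "step_arm", "payload": {"delta_pos": [[0, -0.004, 0.15], [0, -0.004, 0.25], [0, -0.004, 0.295], [0, -0.004, 0.295], [0, -0.004, 0.295]], "rot": [[0, 0, 0], [0, 0, 0], [0, 0, 0], [0, 0, 0], [0, 0, 0]], "gripper": [-1, -1, -1, -1, -1]}}

```text
time_s: 9.02
tool_pos: [0.5136, -0.053, 0.0634]
tool_rot: [179.9, -0.1, 54.0]
force: [-0.7, -0.2, -1.4]
grip_width: 0.0182
grasp_force: 25.0
```

```bash
python3 - <<'E'
from h import *
s,t=cam("scene"),cam("top")
f=lambda im,x,y,w,h:cv2.resize(im[y:y+h,x:x+w,::-1],(400,600),interpolation=cv2.INTER_CUBIC)
cv2.imwrite("pics/c6.png",np.hstack([f(s["img"],235,155,40,60),f(t["img"],205,160,40,60)]))
go([.513,-.053,.0615],53.8)
E
```

```text
pos [-0.0021 -0.0019  0.0097] rot [ 0.0008 -0.0008  0.0028] at [ 0.5135 -0.0529  0.0634] [ 1.7993e+02 -7.0000e-02  5.4040e+01] t 9.125
```

View pics/c6.png

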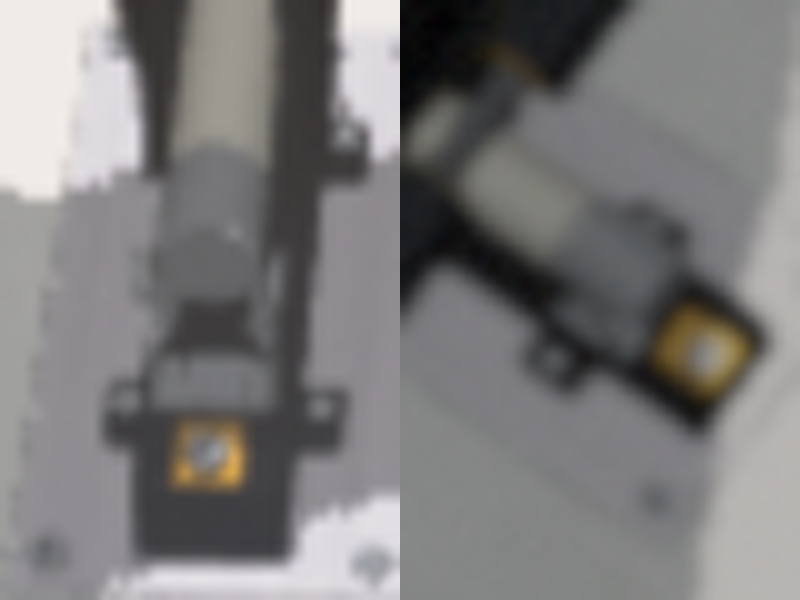

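Scene crop: fuse end face centre (210,262), clip screw (210,452), clip floor (213,380). Top crop: tube/cap joint centre ≈(565,240), screw (705,352), leaves at (580,310) and (655,225). Working out sideways offset in the block frame.

```bash
python3 - <<'E'
from h import *
np.set_printoptions(precision=4,suppress=True)
s,t=cam("scene"),cam("top")
T=env.get_obs()["tool_pos"];y=np.radians(53.9);u=np.array([np.cos(y),np.sin(y)]);n=np.array([-u[1],u[0]])
def rel(nm,c,p,z):
    q=plane(c,[p],z)[0][:2]-T[:2];print(nm,"along %.1f side %.1f"%(q@u*1e3,q@n*1e3))
az=T[2]+.0087
rel("S end",s,(235+21,155+26.2),az);rel("S floor",s,(235+21.3,155+38),.03);rel("S screw",s,(256,200.2),.031);rel("S pedL",s,(235+13.5,155+55),.0265);rel("S pedR",s,(235+29.3,155+55),.0265)
rel("T joint",t,(205+16.5,160+24),az);rel("T leafs",t,(205+21.7,160+26.7),.0565);rel("T screw",t,(235.5,195.2),.031)
rel("T ped",t,(205+36.5,160+34),.0265);rel("T ped",t,(205+29.8,160+43),.0265)
for nm,c,P in(("S",s,[(247.5,159),(277,160),(239.5,210.5),(272.5,211.5)]),("T",t,[(193,151.25),(177,172.75),(246.75,187.5),(230.5,210)])):
    for p in P: rel(nm+" plate",c,p,.005)
rel("S far floor",s,(242+207/11.1,143+168/11.1),.0297);rel("T far floor",t,(174+195/11.1,150+160/11.1),.0297)
E
```

```text
S end along -64.4 side -1.6
S floor along -53.7 side 0.4
S screw along -74.3 side -0.8
S pedL along -96.5 side 11.9
S pedR along -95.2 side -18.1
T joint along -40.6 side 1.5
T leafs along -49.4 side -1.7
T screw along -70.8 side 0.1
T ped along -79.3 side -10.3
T ped along -79.0 side 15.0
S plate along 75.5 side 31.1
S plate along 74.8 side -33.3
S plate along -78.6 side 32.4
S plate along -78.4 side -32.4
T plate along 78.4 side -31.1
T plate along 77.8 side 31.8
T plate along -76.0 side -32.1
T plate along -76.0 side 32.0
S far floor along 50.8 side -0.3
T far floor along 53.2 side -1.0
```

Camera biases cancel: fuse is sideways aligned within about 0.5 mm; pin lies around +52 mm, groove at about +49, so shift +3 mm and go down to the lips.

{"api": "step_arm", "payload": {"delta_pos": [[0.015, 0, 0.02], [0.015, 0, 0.05], [0.015, 0, 0.075], [0.015, 0, 0.075], [0.015, 0, 0.075]], "rot": [[0, 0, 0], [0, 0, 0], [0, 0, 0], [0, 0, 0], [0, 0, 0]], "gripper": [-1, -1, -1, -1, -1]}}

```text
time_s: 9.85
tool_pos: [0.5145, -0.0505, 0.0475]
tool_rot: [-180.0, 0.0, 54.0]
force: [-0.1, -0.4, -0.4]
grip_width: 0.0186
grasp_force: 25.0
```

{"api": "step_arm", "payload": {"delta_pos": [[0, 0, 0.005], [0, 0, 0.01], [0, 0, 0.01]], "rot": [[0, 0, 0], [0, 0, 0], [0, 0, 0]], "gripper": [-1, -1, -1]}}

```text
time_s: 10.22
tool_pos: [0.5147, -0.0503, 0.0457]
tool_rot: [180.0, -0.0, 54.0]
force: [-0.5, 0.7, 1.3]
grip_width: 0.0184
grasp_force: 25.0
```

{"api": "step_arm", "payload": {"delta_pos": [[0, 0, 0.005], [0, 0, 0.01], [0, 0, 0.01]], "rot": [[0, 0, 0], [0, 0, 0], [0, 0, 0]], "gripper": [-1, -1, -1]}}

```text
time_s: 10.6
tool_pos: [0.5151, -0.0504, 0.0442]
tool_rot: [180.0, -0.0, 54.0]
force: [-1.7, 0.9, 5.8]
grip_width: 0.0186
grasp_force: 24.8
```

{"api": "step_arm", "payload": {"delta_pos": [[0, -0.0025, 0.005], [0, -0.0025, 0.01], [0, -0.0025, 0.01]], "rot": [[0, 0, 0], [0, 0, 0], [0, 0, 0]], "gripper": [-1, -1, -1]}}

```text
time_s: 10.98
tool_pos: [0.5155, -0.0502, 0.0431]
tool_rot: [179.9, -0.1, 54.0]
force: [-2.8, 0.4, 10.5]
grip_width: 0.0183
grasp_force: 24.7
```

{"api": "step_arm", "payload": {"delta_pos": [[0, 0, 0.005], [0, 0, 0.005]], "rot": [[0, 0, 0], [0, 0, 0]], "gripper": [-1, -1]}}

```text
time_s: 11.22
tool_pos: [0.5156, -0.0501, 0.0422]
tool_rot: [179.9, -0.1, 54.1]
force: [-1.9, 1.4, 9.7]
grip_width: 0.018
grasp_force: 24.7
```

{"api": "step_arm", "payload": {"delta_pos": [[0, -0.002, 0.005], [0, -0.002, 0.01], [0, -0.002, 0.01]], "rot": [[0, 0, 0], [0, 0, 0], [0, 0, 0]], "gripper": [-1, -1, -1]}}

```text
time_s: 11.6
tool_pos: [0.5154, -0.0498, 0.0399]
tool_rot: [179.9, -0.1, 54.0]
force: [-0.9, 0.1, 8.2]
grip_width: 0.0183
grasp_force: 24.8
```

{"api": "step_arm", "payload": {"delta_pos": [[0, 0, 0.005], [0, 0, 0.01], [0, 0, 0.01]], "rot": [[0, 0, 0], [0, 0, 0], [0, 0, 0]], "gripper": [-1, -1, -1]}}

```text
time_s: 11.98
tool_pos: [0.5148, -0.0496, 0.0369]
tool_rot: [179.9, -0.1, 54.1]
force: [2.2, 1.1, 2.0]
grip_width: 0.0183
grasp_force: 25.0
```

{"api": "step_arm", "payload": {"delta_pos": [[0, 0, 0.005], [0, 0, 0.01], [0, 0, 0.01]], "rot": [[0, 0, 0], [0, 0, 0], [0, 0, 0]], "gripper": [-1, -1, -1]}}

```text
time_s: 12.35
tool_pos: [0.5144, -0.0498, 0.0348]
tool_rot: [179.9, -0.0, 54.1]
force: [1.9, 1.7, 2.5]
grip_width: 0.018
grasp_force: 25.0
```

{"api": "step_arm", "payload": {"delta_pos": [[0, 0, 0.005], [0, 0, 0.005]], "rot": [[0, 0, 0], [0, 0, 0]], "gripper": [-1, -1]}}

```text
time_s: 12.6
tool_pos: [0.5144, -0.0499, 0.0339]
tool_rot: [180.0, -0.0, 54.1]
force: [2.3, 1.2, 4.1]
grip_width: 0.0179
grasp_force: 25.0
```

{"api": "step_arm", "payload": {"delta_pos": [[0, 0, 0.005], [0, 0, 0.005]], "rot": [[0, 0, 0], [0, 0, 0]], "gripper": [-1, -1]}}

```text
time_s: 12.85
tool_pos: [0.514, -0.05, 0.0324]
tool_rot: [180.0, -0.0, 54.0]
force: [2.6, 0.6, 1.2]
grip_width: 0.0182
grasp_force: 25.0
```

```bash
python3 - <<'E'
from h import *
o=env.get_obs();print(o["force"],o["wrist_torque"],o["tool_rot"],o["tool_pos"])
R=Ro.from_euler("xyz",o["tool_rot"],degrees=True);print(R.inv().apply(o["force"]),R.inv().apply(o["wrist_torque"]))
s=cam("scene");cv2.imwrite("pics/c7.png",cv2.resize(s["img"][140:215,220:320,::-1],(800,600),interpolation=cv2.INTER_CUBIC))
E
```

```text
[2.61034608 0.62518221 1.16916335] [ 0.1100902  -0.56865265 -0.06277778] [ 1.79973290e+02 -6.10330260e-04  5.40456782e+01] [ 0.51397017 -0.05003825  0.03238431]
[ 2.03872711  1.74651218 -1.16832758] [-0.39567828  0.42296586  0.06297075]
```

View pics/c7.png

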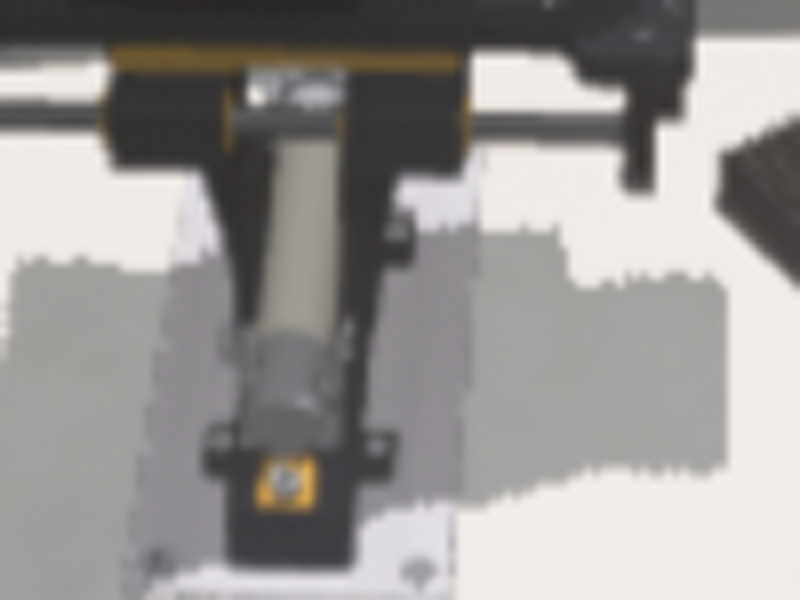

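The plain end sits low in its clip (crop (295,420)); forces are low with a sideways push of 2 N along +x. Continue gently, yielding along +x.

{"api": "step_arm", "payload": {"delta_pos": [[0.004, 0.003, 0.003], [0.004, 0.003, 0.006], [0.004, 0.003, 0.006]], "rot": [[0, 0, 0], [0, 0, 0], [0, 0, 0]], "gripper": [-1, -1, -1]}}

```text
time_s: 13.28
tool_pos: [0.5141, -0.05, 0.0313]
tool_rot: [-179.9, 0.1, 54.0]
force: [0.1, -0.6, 3.8]
grip_width: 0.0182
grasp_force: 24.9
```

```bash
python3 - <<'E'
from h import *
o=env.get_obs()
R=Ro.from_euler("xyz",o["tool_rot"],degrees=True);print(R.inv().apply(o["force"]),R.inv().apply(o["wrist_torque"]),o["tool_pos"])
E
```

```text
[-0.40101361  0.40996437 -3.82117523] [-0.00745316 -0.30306987 -0.0353193 ] [ 0.51412594 -0.05000419  0.03129243]
```

{"api": "step_arm", "payload": {"delta_pos": [[0, 0, 0.003], [0, 0, 0.003]], "rot": [[0, 0, 0], [0, 0, 0]], "gripper": [-1, -1]}}

```text
time_s: 13.52
tool_pos: [0.5142, -0.05, 0.0311]
tool_rot: [-179.9, 0.0, 54.0]
force: [-2.0, -1.0, 8.6]
grip_width: 0.0182
grasp_force: 24.8
```

```bash
python3 - <<'E'
from h import *
o=env.get_obs()
R=Ro.from_euler("xyz",o["tool_rot"],degrees=True);print(R.inv().apply(o["force"]),R.inv().apply(o["wrist_torque"]),o["tool_pos"],o["tool_rot"])
E
```

```text
[-1.99054567 -0.99236217 -8.61145225] [ 0.26970792 -0.44261663 -0.0260581 ] [ 0.51419217 -0.05000598  0.03113503] [-1.79927800e+02  4.34496005e-02  5.40247513e+01]
```

{"api": "step_arm", "payload": {"delta_pos": [[0, 0, -0.003], [0.006, 0, -0.003], [0.01, 0, -0.003]], "rot": [[0, 0, 0], [0, 0, 0], [0, 0, 0]], "gripper": [-1, -1, -1]}}

```text
time_s: 13.9
tool_pos: [0.5143, -0.0499, 0.0312]
tool_rot: [-179.9, 0.2, 54.0]
force: [-4.4, -4.8, 8.1]
grip_width: 0.0184
grasp_force: 24.8
```

{"api": "step_arm", "payload": {"delta_pos": [[-0.007, 0, 0], [-0.014, 0, 0], [-0.02, 0, 0]], "rot": [[0, 0, 0], [0, 0, 0], [0, 0, 0]], "gripper": [-1, -1, -1]}}

```text
time_s: 14.28
tool_pos: [0.5141, -0.0502, 0.0313]
tool_rot: [180.0, -0.1, 54.1]
force: [2.8, 2.8, 1.7]
grip_width: 0.018
grasp_force: 25.0
```

{"api": "step_arm", "payload": {"delta_pos": [[0.01, 0, 0], [0.01, 0, 0], [0.01, 0, 0], [0.01, 0, 0], [0.01, 0, 0], [0.01, 0, 0]], "rot": [[0, 0, 0], [0, 0, 0], [0, 0, 0], [0, 0, 0], [0, 0, 0], [0, 0, 0]], "gripper": [-1, -0.1, -0.1, -0.1, -0.1, -0.1]}}

```text
time_s: 15.02
tool_pos: [0.5148, -0.0496, 0.0313]
tool_rot: [-180.0, 0.0, 54.1]
force: [-0.6, -1.4, 0.2]
grip_width: 0.0388
grasp_force: 0.0
```

{"api": "step_arm", "payload": {"delta_pos": [[0, 0, -0.2], [0, 0, -0.5], [0, 0, -0.9], [-0.5, 0, -1], [-1, 0, -1], [-1, 0, -1], [-1, 0, -1]], "rot": [[0, 0, 0], [0, 0, 0], [0, 0, 0], [0, 0, 0], [0, 0, 0], [0, 0, 0], [0, 0, 0]], "gripper": [-0.1, -0.1, -0.1, -0.1, -0.1, -0.1, -0.1]}}

```text
time_s: 15.9
tool_pos: [0.3952, -0.215, 0.232]
tool_rot: [179.9, -0.1, 53.7]
force: [0.7, 0.7, -0.0]
grip_width: 0.039
grasp_force: 0.0
```

```bash
python3 - <<'E'
from h import *
s,t=cam("scene"),cam("top")
f=lambda im,x,y,w,h:cv2.resize(im[y:y+h,x:x+w,::-1],(400,600),interpolation=cv2.INTER_CUBIC)
cv2.imwrite("pics/c8.png",np.hstack([f(s["img"],230,140,50,75),f(t["img"],170,140,80,120)]))
E
```

```text
(no output)
```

View pics/c8.png

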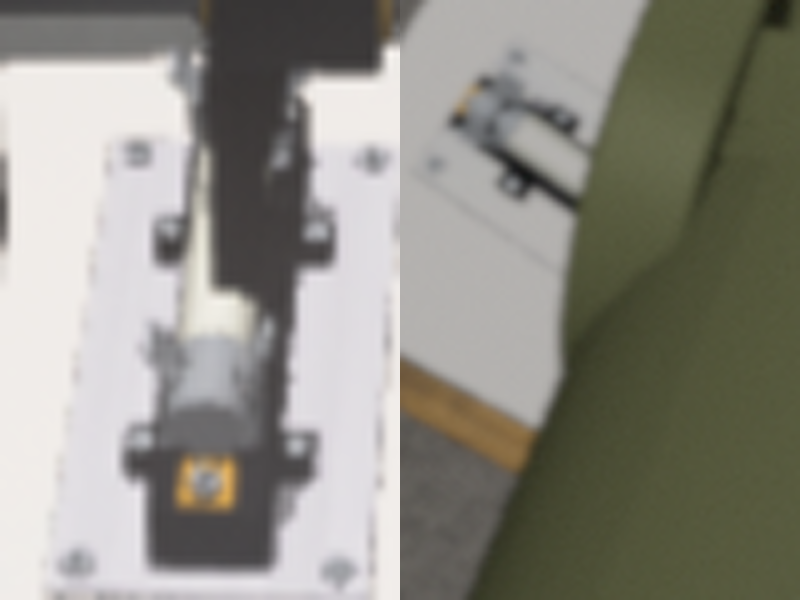

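The arm still covers the pin end; the plain end sits in its clip at crop (210,400). Move the arm aside to see.

{"api": "step_arm", "payload": {"delta_pos": [[1, -0.5, 0], [1, -0.5, 0], [1, -0.5, 0], [1, -0.5, 0], [1, -0.5, 0]], "rot": [[0, 0, 0], [0, 0, 0], [0, 0, 0], [0, 0, 0], [0, 0, 0]], "gripper": [-0.1, -0.1, -0.1, -0.1, -0.1]}}

```text
time_s: 16.62
tool_pos: [0.4339, 0.0143, 0.2305]
tool_rot: [-179.9, 0.1, 54.6]
force: [-0.4, 0.0, 0.1]
grip_width: 0.0394
grasp_force: 0.0
```

{"api": "step_arm", "payload": {"delta_pos": [[1, -0.8, 0], [1, -0.8, 0], [1, -0.8, 0], [1, -0.8, 0], [1, -0.8, 0], [1, -0.8, 0]], "rot": [[0, 0, 0], [0, 0, 0], [0, 0, 0], [0, 0, 0], [0, 0, 0], [0, 0, 0]], "gripper": [-0.1, -0.1, -0.1, -0.1, -0.1, -0.1]}}

```text
time_s: 17.38
tool_pos: [0.4216, 0.2649, 0.2306]
tool_rot: [180.0, 0.1, 54.1]
force: [1.3, -0.3, 0.2]
grip_width: 0.0393
grasp_force: 0.0
```

```bash
python3 - <<'E'
from h import *
s,t=cam("scene"),cam("top")
f=lambda im,x,y,w,h:cv2.resize(im[y:y+h,x:x+w,::-1],(400,600),interpolation=cv2.INTER_CUBIC)
cv2.imwrite("pics/c9.png",np.hstack([f(s["img"],238,140,44,66),f(t["img"],172,145,44,66)]))
E
```

```text
(no output)
```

View pics/c9.png

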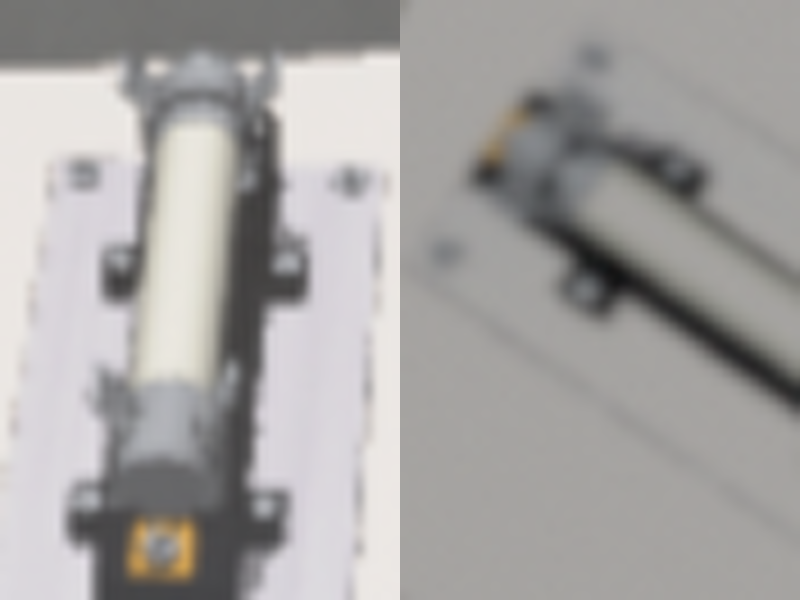

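```bash
python3 - <<'E'
from h import *
s=cam("scene")
im=s["img"].astype(int);x=(im[:,:,0]-im[:,:,2])
for col,r in((259,range(148,160)),(260,range(148,160)),(257,range(176,190)),(256,range(176,190))):print(col,[(i,int(x[i,col])) for i in r])
y=np.radians(53.9);u=np.array([np.cos(y),np.sin(y),0]);n=np.array([-u[1],u[0],0]);C=np.array([.5135,-.0525,0])
def f(p):
    o,d=ray(s,[p]);d=d[0];q=o+d*((C-o)@n)/(d@n);return (q-C)@u,q[2]
for p in((259.8,153.4),(256.9,182.35)):print(f(p))
for p in((238+197/9.09,140+87/9.09),(238+163/9.09,140+455/9.09)):print(f(p))
E
```

```text
259 [(148, -6), (149, -4), (150, -3), (151, -5), (152, -3), (153, 7), (154, 10), (155, 11), (156, 11), (157, 11), (158, 12), (159, 11)]
260 [(148, -6), (149, -5), (150, -3), (151, -5), (152, -4), (153, 5), (154, 10), (155, 11), (156, 11), (157, 11), (158, 11), (159, 11)]
257 [(176, 11), (177, 11), (178, 11), (179, 11), (180, 11), (181, 8), (182, -5), (183, -7), (184, -7), (185, -6), (186, -7), (187, -6), (188, -6), (189, -5)]
256 [(176, 11), (177, 11), (178, 11), (179, 11), (180, 10), (181, 8), (182, -4), (183, -7), (184, -6), (185, -6), (186, -6), (187, -7), (188, -7), (189, -5)]
(np.float64(0.040959131910933644), np.float64(0.05063842948926167))
(np.float64(-0.03724436481173144), np.float64(0.04271617475972411))
(np.float64(0.041688908828550704), np.float64(0.06021275492287992))
(np.float64(-0.05998752117072774), np.float64(0.04386542746570654))
```

```bash
python3 - <<'E'
from h import *
s=cam("scene")
for z2 in(.0498,.0528):
    a=plane(s,[(259.5,152.7)],z2)[0];b=plane(s,[(256.5,181.6)],.0498)[0];print(z2,a,b,np.linalg.norm(a[:2]-b[:2]),np.degrees(np.arctan2(*(a-b)[[1,0]])))
    for dr in(-.5,.5):print(np.linalg.norm(plane(s,[(259.5,152.7+dr)],z2)[0]-b))
E
```

```text
0.0498 [ 0.53879343 -0.01629806  0.0498    ] [ 0.48833392 -0.08687351  0.0498    ] 0.08675861310669722 54.43626975161846
0.0883548607190608
0.08516607410658247
0.0528 [ 0.53699811 -0.01939542  0.0528    ] [ 0.48833392 -0.08687351  0.0498    ] 0.08319553995818736 54.20141986528819
0.08483696848076061
0.0816660045919078
```

```bash
python3 - <<'E'
from h import *
np.set_printoptions(precision=4,suppress=True)
s,t=cam("scene"),cam("top")
def prof(c,a,b):
    im=c["img"].astype(np.float32);x=im[:,:,0]-im[:,:,2];g=np.linspace(0,1,400)[:,None];p=np.array(a)+(np.array(b)-np.array(a))*g
    v=cv2.remap(x,p[:,:1].astype(np.float32),p[:,1:].astype(np.float32),cv2.INTER_LINEAR)[:,0]
    m=np.median(v[150:250]);e=np.median(np.r_[v[:25],v[-25:]]);k=np.where(v>(m+e)/2)[0];print(m,e,k[0],k[-1]);return p[k[0]],p[k[-1]]
# centreline in each view: scene & top, extended a bit over the caps
S=prof(s,(260.1,149.5),(256.4,186.))
im=t["img"].astype(int);R=cream(t,(165,140,90,75));print(R)
E0=max(R,key=lambda r:max(r[1]));e=ends(E0);e=sorted(e,key=lambda q:q[0]);d=(e[1]-e[0])/np.linalg.norm(e[1]-e[0])
Tt=prof(t,e[0]-4*d,e[1]+4*d);print(S,Tt)
r=tri(s,S,t,Tt);print(r)
L=plane(t,Tt,.045);print("top len",np.linalg.norm(L[0]-L[1]))
# reference: plain fuse in rack, same method
R=max(cream(s,(290,255,100,75)),key=lambda r:max(r[1]));Q=max(cream(t,(300,150,100,75)),key=lambda r:max(r[1]))
a=sorted(ends(R),key=lambda q:q[0]);b=sorted(ends(Q),key=lambda q:-q[1]);print(tri(s,a,t,b))
# reference: plate screws
print(tri(s,[(247.5,159),(277,160),(239.5,210.5),(272.5,211.5)],t,[(177,172.75),(193,151.25),(230.5,210),(246.75,187.5)]))
E
```

```text
10.822266 -5.46875 35 348
[((207.8000030517578, 175.09999084472656), (32.599998474121094, 8.0), 36.869895935058594)]
5.0 -4.128418 25 376
(array([259.7754, 152.7018]), array([256.8729, 181.3346])) (array([193.5951, 164.4463]), array([222.1677, 185.8758]))
[[ 0.5379 -0.0201  0.0531  0.0012]
 [ 0.4909 -0.0825  0.0454  0.0014]]
top len 0.08129716378743586
[[ 0.4615 -0.3211  0.0403  0.0033]
 [ 0.5263 -0.3641  0.0348  0.0023]]
[[ 0.5343  0.0295  0.002   0.    ]
 [ 0.587  -0.0068 -0.0003  0.0013]
 [ 0.4426 -0.0949  0.002   0.0011]
 [ 0.4951 -0.1328  0.0018  0.0003]]
```

I've gone one over the picture limit (11 views), so I won't view any more and will check by numbers only. Level-plane length (86.8 mm against 80) and triangulation both say the pin end is still high. So I go back, regrip, and slide under light pressure.

```bash
python3 - <<'E'
from h import *
go([.46,.1,.2306],54);go([.5145,-.0497,.1],54)
E
```

```text
pos [-0.5505  0.635   0.0047] rot [ 0.0001 -0.0003 -0.0009] at [0.4222 0.2638 0.2316] [ 1.7999e+02 -2.0000e-02  5.3920e+01] t 17.675
pos [-0.9952  1.2959  0.6575] rot [ 0.0001 -0.0003 -0.0009] at [0.4222 0.2638 0.2316] [ 1.7999e+02 -2.0000e-02  5.3920e+01] t 17.675
```

{"api": "step_arm", "payload": {"delta_pos": [[-0.6, 0.8, 0], [-0.6, 0.8, 0], [-0.6, 0.8, 0], [-0.6, 0.8, 0], [-0.6, 0.8, 0]], "rot": [[0, 0, 0], [0, 0, 0], [0, 0, 0], [0, 0, 0], [0, 0, 0]], "gripper": [-0.1, -0.1, -0.1, -0.1, -0.1]}}

```text
time_s: 18.3
tool_pos: [0.4809, 0.0731, 0.2315]
tool_rot: [-180.0, -0.0, 53.9]
force: [-0.1, 0.1, -0.0]
grip_width: 0.0391
grasp_force: 0.0
```

{"api": "step_arm", "payload": {"delta_pos": [[-0.395, 0.496, 0], [-0.395, 0.496, 0.2], [-0.395, 0.496, 0.5], [-0.395, 0.496, 0.65], [-0.395, 0.496, 0.65], [-0.395, 0.496, 0.65]], "rot": [[0, 0, 0], [0, 0, 0], [0, 0, 0], [0, 0, 0], [0, 0, 0], [0, 0, 0]], "gripper": [-0.1, -0.1, -0.1, -0.1, -0.1, -0.1]}}

```text
time_s: 19.05
tool_pos: [0.516, -0.0468, 0.1028]
tool_rot: [179.9, -0.1, 54.2]
force: [-0.4, -0.5, -0.0]
grip_width: 0.0391
grasp_force: 0.0
```

```bash
python3 - <<'E'
from h import *
go([.5142,-.0500,.033],54)
E
```

```text
pos [-0.0188  0.0018  0.349 ] rot [ 0.0009 -0.0012  0.0021] at [ 0.516  -0.0468  0.1028] [ 1.7992e+02 -1.0000e-01  5.4180e+01] t 19.05
```

{"api": "step_arm", "payload": {"delta_pos": [[-0.019, 0.002, 0.15], [-0.019, 0.002, 0.28], [-0.019, 0.002, 0.345], [-0.019, 0.002, 0.345], [-0.019, 0.002, 0.345], [-0.019, 0.002, 0.345], [-0.019, 0.002, 0.345], [-0.019, 0.002, 0.345]], "rot": [[0, 0, 0], [0, 0, 0], [0, 0, 0], [0, 0, 0], [0, 0, 0], [0, 0, 0], [0, 0, 0], [0, 0, 0]], "gripper": [-0.1, -0.1, -0.1, -0.1, -1, -1, -1, -1], "squeeze": 25}}

```text
time_s: 20.05
tool_pos: [0.5136, -0.0517, 0.0331]
tool_rot: [179.9, -0.1, 54.0]
force: [0.7, -0.8, 3.7]
grip_width: 0.019
grasp_force: 25.0
```

{"api": "step_arm", "payload": {"delta_pos": [[0, 0, 0.003], [0, 0, 0.005], [0, 0, 0.005]], "rot": [[0, 0, 0], [0, 0, 0], [0, 0, 0]], "gripper": [-1, -1, -1]}}

```text
time_s: 20.42
tool_pos: [0.5137, -0.0517, 0.0329]
tool_rot: [180.0, -0.1, 54.0]
force: [-3.3, -0.3, 11.0]
grip_width: 0.0185
grasp_force: 25.0
```

```bash
cat >>h.py <<'E'
def st():
    o=env.get_obs();R=Ro.from_euler("xyz",o["tool_rot"],degrees=True);F=R.inv().apply(o["force"]);M=R.inv().apply(o["wrist_torque"])
    p=o["tool_pos"]-np.array([.5135,-.053,0]);a=np.radians(53.9)
    print("F",F.round(1),"My-.2Fx %.2f"%(M[1]-.2*F[0]),"M",M.round(2),"along %.1f side %.1f z %.1f mm"%((p[0]*np.cos(a)+p[1]*np.sin(a))*1e3,(-p[0]*np.sin(a)+p[1]*np.cos(a))*1e3,p[2]*1e3),"t",o["time_s"])
E
python3 -c "from h import *;st()"
```

```text
F [ -2.2  -2.5 -11. ] My-.2Fx -0.02 M [ 0.49 -0.47  0.01] along 1.2 side 0.6 z 32.9 mm t 20.425
```

{"api": "step_arm", "payload": {"delta_pos": [[0, 0, -0.004], [0.008, 0, -0.004], [0.016, 0, -0.004], [0.016, 0, -0.004]], "rot": [[0, 0, 0], [0, 0, 0], [0, 0, 0], [0, 0, 0]], "gripper": [-1, -1, -1, -1]}}

```text
time_s: 20.92
tool_pos: [0.5138, -0.0515, 0.0329]
tool_rot: [-180.0, 0.2, 54.0]
force: [-5.5, -5.5, 11.2]
grip_width: 0.0187
grasp_force: 25.0
```

```bash
python3 -c "from h import *;st()"
```

```text
F [ -7.7  -1.2 -11.2] My-.2Fx -0.02 M [ 0.28 -1.56 -0.06] along 1.4 side 0.6 z 32.9 mm t 20.925
```

{"api": "step_arm", "payload": {"delta_pos": [[0, 0, -0.005], [0.004, 0, -0.005], [0.008, 0, -0.005]], "rot": [[0, 0, 0], [0, 0, 0], [0, 0, 0]], "gripper": [-1, -1, -1]}}

```text
time_s: 21.3
tool_pos: [0.5141, -0.0508, 0.033]
tool_rot: [-180.0, 0.2, 54.0]
force: [-4.8, -6.9, 5.4]
grip_width: 0.0184
grasp_force: 25.0
```

```bash
python3 -c "from h import *;st()"
```

```text
F [-8.4  0.2 -5.3] My-.2Fx -0.06 M [-0.01 -1.75 -0.  ] along 2.1 side 0.8 z 33.0 mm t 21.3
```

{"api": "step_arm", "payload": {"delta_pos": [[0.004, 0, -0.001], [0.008, 0, -0.001], [0.008, 0, -0.001]], "rot": [[0, 0, 0], [0, 0, 0], [0, 0, 0]], "gripper": [-1, -1, -1]}}

```text
time_s: 21.68
tool_pos: [0.5157, -0.0474, 0.0324]
tool_rot: [-180.0, 0.1, 54.0]
force: [-0.5, -3.9, -4.6]
grip_width: 0.0186
grasp_force: 25.0
```

```bash
python3 -c "from h import *;st()"
```

```text
F [-3.4  1.9  4.6] My-.2Fx -0.19 M [-0.49 -0.87  0.04] along 5.8 side 1.5 z 32.4 mm t 21.675
```

The grooved end dropped: a stick-slip of 3.7 mm, and now the clip pulls the tool down at the pin end. Follow it down lightly.

{"api": "step_arm", "payload": {"delta_pos": [[0, 0, 0.004], [0, 0, 0.008], [0, 0, 0.008]], "rot": [[0, 0, 0], [0, 0, 0], [0, 0, 0]], "gripper": [-1, -1, -1]}}

```text
time_s: 22.05
tool_pos: [0.5164, -0.0466, 0.0317]
tool_rot: [-180.0, 0.0, 54.0]
force: [-1.5, -2.8, -1.0]
grip_width: 0.0189
grasp_force: 25.0
```

```bash
python3 -c "from h import *;st()"
```

```text
F [-3.2  0.5  1. ] My-.2Fx -0.41 M [-0.31 -1.05 -0.06] along 6.9 side 1.4 z 31.7 mm t 22.05
```

{"api": "step_arm", "payload": {"delta_pos": [[-0.005, 0, 0.003], [-0.005, 0, 0.006], [-0.005, 0, 0.006]], "rot": [[0, 0, 0], [0, 0, 0], [0, 0, 0]], "gripper": [-1, -1, -1]}}

```text
time_s: 22.42
tool_pos: [0.5166, -0.0466, 0.0309]
tool_rot: [180.0, -0.1, 54.1]
force: [-0.2, -0.3, 0.4]
grip_width: 0.0187
grasp_force: 25.0
```

```bash
python3 -c "from h import *;st()"
```

```text
F [-0.4  0.  -0.5] My-.2Fx -0.38 M [-0.01 -0.45  0.09] along 7.0 side 1.3 z 30.9 mm t 22.425
```

{"api": "step_arm", "payload": {"delta_pos": [[0, 0, 0], [0, 0, 0], [0, 0, 0], [0, 0, 0.003], [0, 0, 0.003], [0, 0, 0.003], [0, 0, 0.003]], "rot": [[0, 0, 0], [0, 0, 0], [0, 0, 0], [0, 0, 0], [0, 0, 0], [0, 0, 0], [0, 0, 0]], "gripper": [-0.4, -0.4, -0.4, -1, -1, -1, -1]}}

```text
time_s: 23.3
tool_pos: [0.5161, -0.0472, 0.0299]
tool_rot: [180.0, -0.0, 54.0]
force: [1.5, 0.3, -1.9]
grip_width: 0.0187
grasp_force: 25.0
```

{"api": "step_arm", "payload": {"delta_pos": [[0, 0, 0.003], [0, 0, 0.005]], "rot": [[0, 0, 0], [0, 0, 0]], "gripper": [-1, -1]}}

```text
time_s: 23.55
tool_pos: [0.5162, -0.0472, 0.0297]
tool_rot: [-180.0, -0.0, 54.0]
force: [-1.8, 0.8, 8.1]
grip_width: 0.018
grasp_force: 25.0
```

```bash
python3 -c "from h import *;st()"
```

```text
F [-0.4 -1.9 -8.1] My-.2Fx -0.31 M [ 0.51 -0.38  0.05] along 6.3 side 1.2 z 29.7 mm t 23.55
```

{"api": "step_arm", "payload": {"delta_pos": [[0, 0, -0.004], [0, 0, -0.004], [0, 0, -0.004], [0, 0, -0.004], [0, 0, -0.004], [0, 0, -0.3], [0, 0, -0.6], [0, 0, -1], [0, 0, -1]], "rot": [[0, 0, 0], [0, 0, 0], [0, 0, 0], [0, 0, 0], [0, 0, 0], [0, 0, 0], [0, 0, 0], [0, 0, 0], [0, 0, 0]], "gripper": [-0.1, -0.1, -0.1, -0.1, -0.1, -0.1, -0.1, -0.1, -0.1]}}

```text
time_s: 24.68
tool_pos: [0.5182, -0.0476, 0.2335]
tool_rot: [179.7, -0.3, 54.0]
force: [-0.2, 0.5, -0.8]
grip_width: 0.039
grasp_force: 0.0
```

{"api": "step_arm", "payload": {"delta_pos": [[0.6, -0.8, 0], [0.6, -0.8, 0], [0.6, -0.8, 0], [0.6, -0.8, 0], [0.6, -0.8, 0]], "rot": [[0, 0, 0], [0, 0, 0], [0, 0, 0], [0, 0, 0], [0, 0, 0]], "gripper": [-0.1, -0.1, -0.1, -0.1, -0.1]}}

```text
time_s: 25.3
tool_pos: [0.4565, 0.1439, 0.2282]
tool_rot: [-180.0, 0.1, 54.2]
force: [0.0, -1.3, -0.4]
grip_width: 0.0393
grasp_force: 0.0
```

{"api": "step_arm", "payload": {"delta_pos": [[0.5, -0.7, 0], [0.5, -0.7, 0], [0.5, -0.7, 0], [0.5, -0.7, 0], [0.5, -0.7, 0]], "rot": [[0, 0, 0], [0, 0, 0], [0, 0, 0], [0, 0, 0], [0, 0, 0]], "gripper": [-0.1, -0.1, -0.1, -0.1, -0.1]}}

```text
time_s: 25.92
tool_pos: [0.4038, 0.3046, 0.2285]
tool_rot: [179.9, 0.1, 53.9]
force: [0.0, -1.0, 0.5]
grip_width: 0.0391
grasp_force: 0.0
```

```bash
python3 - <<'E'
from h import *
np.set_printoptions(precision=4,suppress=True)
s,t=cam("scene"),cam("top")
def prof(c,a,b):
    im=c["img"].astype(np.float32);x=im[:,:,0]-im[:,:,2];g=np.linspace(0,1,400)[:,None];p=np.array(a)+(np.array(b)-np.array(a))*g
    v=cv2.remap(x,p[:,:1].astype(np.float32),p[:,1:].astype(np.float32),cv2.INTER_LINEAR)[:,0]
    m=np.median(v[150:250]);e=np.median(np.r_[v[:25],v[-25:]]);k=np.where(v>(m+e)/2)[0];print(m,e,k[0],k[-1]);return p[k[0]],p[k[-1]]
S=prof(s,(260.1,148),(256.4,186.))
R=cream(t,(165,140,90,75))
e=sorted(ends(max(R,key=lambda r:max(r[1]))),key=lambda q:q[0]);d=(e[1]-e[0])/np.linalg.norm(e[1]-e[0])
Tt=prof(t,e[0]-4*d,e[1]+4*d);print(S,Tt);print(tri(s,S,t,Tt))
L=plane(s,S,.0498);print("scene len",np.linalg.norm(L[0]-L[1]));L=plane(t,Tt,.045);print("top len",np.linalg.norm(L[0]-L[1]))
E
```

```text
11.0 -5.650879 46 330
5.0 -4.5078125 24 375
(array([259.6734, 152.381 ]), array([257.0398, 179.4286])) (array([191.067 , 164.0446]), array([220.4715, 183.6476]))
[[ 0.541  -0.0134  0.0476  0.0002]
 [ 0.495  -0.0784  0.0457  0.0007]]
scene len 0.08161472369505886
top len 0.08036891776397445
```

The scene length is now 81.6 mm (it was 86.8 mm), so the fuse is level. The groove sits about +56 mm from the seat, and the arm is clear. Handing in.

```bash
python3 -c "
from cell import env
print(env.sign_off())"
```

```text
the job is handed in; nothing more can be done
None
```

I fitted the grooved fuse in both clips with the groove over the pin, judging it level from forces and camera measurements rather than a final look, and handed it in at about 26 s; the hand-in returned no verdict, and I viewed 11 pictures against the limit of 10.

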